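# Hold a brake lever at its stop for the gap check

## Task

Press the brake lever on the bench stand in towards the rubber grip with the outside of the fingers, without pinching or hooking it, until it comes up firm against its stop short of the bar. Finish while still holding it there with a steady push of about 15 N, so that I can measure the gap that is left. Keep the fingers and arm off the grip and bar, and do not disturb the caliper, screwdriver, glue bottle and bobbin round the stand.

Things in the scene. Friction and masses are not known exactly. Their poses are not given: they have to be found in the camera images.
- stand: Fixed bench stand: grey base plate 130 x 270 x 12 mm, two aluminium posts near its ends (up to 95 mm high) carry a level handlebar stub with its axis 80 mm above the bench. Origin: centre of the plate's underside. y runs along the bar, x from the lever side to the bar side, z up; the bar's axis is at x = +25 mm. The black perch with the lever's pivot is at y = +65 mm, up to 99 mm high at its bolt. The stand does not move when pushed.
- grip: The handlebar stub, steel tube 22 mm in diameter and 262 mm long, with a black rubber grip 32 mm in diameter and 132 mm long (y -92 to +40 mm; collar at its end 38 mm in diameter). Origin: mid-length on the bar's axis; y along the bar.
- blade: Aluminium brake lever blade with a red strip on the outer half of its pressing face and a ball end of 18 mm in diameter; 16 mm high, about 11 mm thick, 136 mm long from pivot to tip, level with the bar. Origin: on the vertical pivot axis at mid-height (80 mm above the bench). -y points along the blade to its tip, +x towards the bar: the way it is pressed. It turns with the lever about vertical. Its rest angle to the bar differs from start to start (reach setting).
- blade_back: Thin black rubber strip, 2 mm, on the blade's back, the face towards the grip, about 10 mm behind the pressing face. Fingers must not touch it (that would be hooking or pinching). Origin and axes as the blade.
- press_point (a point): Centre of the red strip on the pressing face, 95 mm from the pivot along the blade and 6 mm in front of the blade's centre line through the pivot, mid-height. The free side of the blade, away from the bar, is open for the fingers.
- lever_hinge (a point): The pivot of the lever, mid-height of the blade; vertical axis.
- lever (a joint): Lever travel in rad: 0 released, positive towards the bar, firm stop at 0.28 (about 27 mm at the press point). A return spring takes about 3 N at the press point at the start of the travel and 5 N at its end. Against the stop the whole lever still gives a little, about 0.3 mm per N at the press point, without this reading growing. It springs back when let go. At the stop with 15 N 10 to 30 mm remain between blade and grip.
- caliper: Loose digital caliper, 58 x 200 x 13 mm, lying flat behind the bar. Origin: centre of its underside.
- screwdriver_red: Loose red screwdriver, 144 x 22 x 19 mm, lying beside the stand. Origin: centre of its underside.
- glue_bottle: Loose white dropper bottle, 42 mm in diameter, 137 mm tall, standing beside the pivot end of the stand. Origin: centre of its underside.
- bobbin: Loose wire bobbin, 26 x 39 x 22 mm, in front of the pivot end of the stand. Origin: centre of its underside.

How it is judged:
By the outcome, as a careful person would: the job done as asked, in the order asked, and still so for the second after the job is handed in, while the arm keeps its last pose, push and grip.
It also fails if it takes over 38 s, if anything falls off the work surface, if the arm or the gripper's body presses on something with over 40 N, if the wrist force passes 120 N, or if a joint passes its speed limit or range.

## Robot

A 6-joint arm with a two-finger parallel gripper is mounted at the origin on a cart in front of the work surface, level with it; the furniture and walls round the work are solid. World frame = base frame: x ahead of the robot, y to its left, z up, the work surface at z = 0. Lengths are in m, angles in degrees, forces in N, time in s.
With the tool pointing down it reaches from about 0.4 to 0.825 m from the base axis. Payload 7 kg.
Tool frame: the origin (TCP) lies between the finger pads; the fingertips stand 22 mm ahead of it and the grasp point (between the pads) lies 3 mm ahead of it; z points along the fingers, y is the direction in which the jaws open and shut (so a half turn about z gives the same grasp; the last joint's range is limited). The gripper opens to 88 mm and grips with 3 to 60 N. Pads are 19 mm wide; open, the fingers measure 130 mm over their backs; the gripper's body (78 mm by 193 mm) begins 47 mm behind the grasp point.
Start: joints at [90.476, 20.546, 0.682, 0, -70.136, -16.507], TCP at [0.186, 0.649, 0.249] pointing down, gripper open.
Joint ranges: [-176.03, 176.03], [-82.01, 121.73], [-58.28, 71.71], [-173.87, 95.51], [-174.79, -0.11], [-173.66, 173.66]. Speed limits (degrees/s): [136.94, 136.94, 172.46, 180, 180, 180].

## Interface

Orientations are given as [roll, pitch, yaw] about the fixed x, y, z axes, in that order (R = Rz(yaw) Ry(pitch) Rx(roll)).
In Python, from plant import telemetry, cams, r gives the robot as it stands.
- The arm moves only by the tool carry_out, never from a script. Its argument "commands" is one flat list of numbers, 5 for each row, row after row: the shift along the world's x, y, z as a fraction of full scale, then the turn about the world's z as a fraction of full scale, then the gripper's target within -1 to 1 (shut at 1, half-way at 0, fully open at -1). In form: [x, y, z, turn, claw, x, y, z, turn, claw, ...]. A call has 1 to 8 rows; each row shifts and turns the commanded pose from where the row before left it; what a row does not reach is not made up. Full scale, the value 1, is 0.04 m for a shift and 4 degrees for a turn. A row lasts 1/10 s, in which the tool goes at most 50 mm and 8.59 degrees, less where a joint would pass 70% of its speed; a pose out of reach is approached as far as the arm can. A call with a number of a shift or a turn outside -1 to 1 is refused whole. A call with a gripper value outside its range is refused whole. The fingers move at their own pace and stop on an object; "grip_force" is the grip in N (left out, the last holds). Time passes only in rows, so rows that do not move let the fingers close. It gives the time, the measured TCP pose, the force and the opening at its end, in the units of the state.
- telemetry.get_state(): the state, without advancing time (a new reading comes with each control period).
- cams.capture(name): name is "scene" or "top" or "wrist"; returns a dict with "frame" (400x640x3 uint8, red, green, blue), "camera_matrix" (3x3 intrinsics, pixels), "camera_from_world" (4x4, takes a point from world to camera coordinates); the wrist camera has in their place "mount" (4x4, takes a point from camera to tool coordinates, whose origin is the TCP and whose axes are the flange's). Camera axes: x right, y down, z forward; pixel columns grow to the right and rows downward; lengths in m; the calibration is good to about 2 mm. A picture is of the moment at which its call begins: read the wrist's pose just before it. There is no depth.
- r.close_job(): hands the job in, once; it reports no verdict.
The state is a dict: "time_s": time; "joints": joint angles; "qd": joint speeds; "joint_torque": joint torques, N m; "tcp_pos": TCP position; "eef_rot": TCP orientation; "contact_force": force on the tool from outside, world axes, zero at the start; "moment": the same for the moment, N m; "gripper_width": finger opening in m.
Only numpy, scipy, OpenCV 4.12 (cv2) and the standard library are available. Lean on these libraries where they do the work, as an engineer would, in place of code of your own. Each camera call takes 0.05 s, during which the arm holds its last target. There are 200 camera calls.

## Working session

There is one attempt and no reset: what is moved stays moved. The work goes in short steps, Python scripts to look and compute and a tool call to move; the robot and the scene stay as the last step left them, time stands still between calls to the robot, and variables do not carry over. Pictures are saved under pics/ and viewed, about 8 in all and at most 12, crops included, and the job is handed in when it is done.

Besides the shell and the picture viewer there is one more tool, called after "Request:" as name(argument=value, ...) on one line, values as JSON. carry_out: Moves the arm, as the interface text tells. Shift numbers are shares of 0.04 m and turn numbers shares of 4 degrees, none past 1 either way. Its arguments: {"type":"object","properties":{"commands":{"type":"array"},"grip_force":{"type":"number"}},"required":["commands"]}

```bash
mkdir -p pics
python3 - <<'E'
from plant import telemetry, cams, r
import cv2,numpy as np
s=telemetry.get_state(); print({k:np.round(v,3).tolist() for k,v in s.items()})
for n in("scene","top"):
    c=cams.capture(n); cv2.imwrite(f"pics/{n}0.png",c["frame"][:,:,::-1]); np.savez(f"pics/{n}0.npz",**c)
    print(n,np.round(c["camera_matrix"],1).tolist(),np.round(c["camera_from_world"],3).tolist())
E
```

```text
{'time_s': 0.0, 'joints': [90.476, 20.591, 0.635, -0.019, -70.137, -16.506], 'qd': [-0.022, -0.017, 0.12, 0.08, 0.054, 0.017], 'joint_torque': [-0.001, -58.272, 29.307, 6.997, 0.007, -0.0], 'tcp_pos': [0.186, 0.648, 0.248], 'eef_rot': [179.906, -0.01, -16.037], 'contact_force': [0.865, -0.663, -0.648], 'moment': [0.005, -0.006, -0.02], 'gripper_width': 0.088}
scene [[386.5, 0.0, 328.2], [0.0, 386.5, 191.7], [0.0, 0.0, 1.0]] [[-0.451, -0.892, 0.015, 0.297], [-0.553, 0.267, -0.789, 0.384], [0.701, -0.364, -0.614, 0.463], [0.0, 0.0, 0.0, 1.0]]
top [[433.4, 0.0, 321.8], [0.0, 433.4, 195.1], [0.0, 0.0, 1.0]] [[-0.013, -1.0, -0.012, 0.057], [-0.993, 0.014, -0.114, 0.629], [0.114, 0.01, -0.993, 1.05], [0.0, 0.0, 0.0, 1.0]]
```

View pics/top0.png

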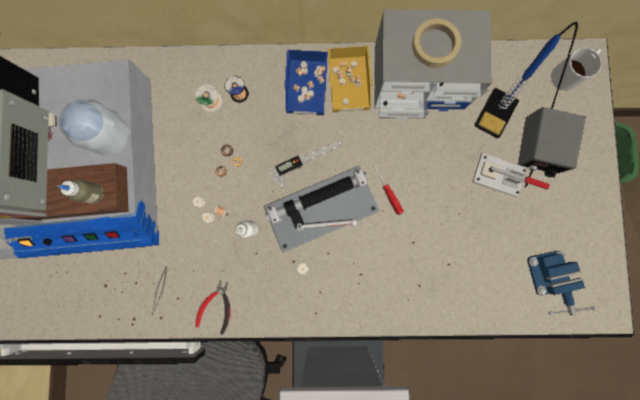

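View pics/scene0.png

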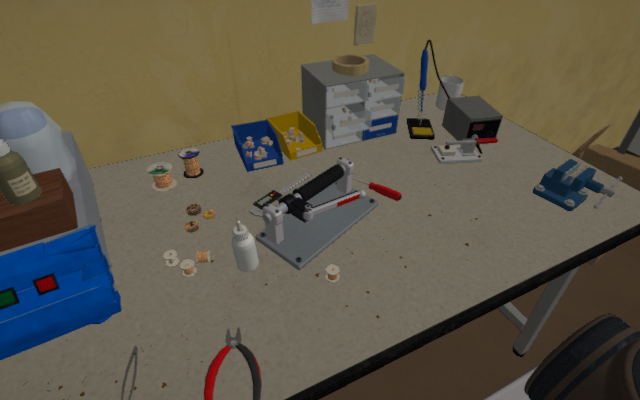

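The top view shows the stand at about (321,207), pivot end at the left (290,215), lever running to about (352,223), glue bottle at (247,230), bobbin at (303,268), screwdriver at (392,198) and caliper at (308,160). The scene view shows the same layout. Next I'll measure from an enlarged crop.

```bash
cat > h.py <<'E'
import cv2,numpy as np
def ray(c,px,z):
    K,T=c["camera_matrix"],c["camera_from_world"]
    R,t=T[:3,:3],T[:3,3]; o=-R.T@t
    d=R.T@np.linalg.inv(K)@np.array([px[0],px[1],1.])
    return o+d*(z-o[2])/d[2]
def proj(c,p):
    T=c["camera_from_world"]; q=c["camera_matrix"]@(T[:3,:3]@np.array(p)+T[:3,3]); return q[:2]/q[2]
E
python3 - <<'E'
from h import *
c=np.load("pics/top0.npz"); f=c["frame"]
cr=f[140:290,220:420]; cv2.imwrite("pics/topcrop.png",cv2.resize(cr[:,:,::-1],None,fx=4,fy=4,interpolation=cv2.INTER_CUBIC))
hsv=cv2.cvtColor(f,cv2.COLOR_RGB2HSV)
red=(((hsv[...,0]<8)|(hsv[...,0]>172))&(hsv[...,1]>110)&(hsv[...,2]>60)).astype(np.uint8)
n,l,st,ce=cv2.connectedComponentsWithStats(red)
for i in range(1,n):
    if st[i,4]>5: print(st[i],ce[i])
# plate: grey, blueish vs beige
m=((f[...,2].astype(int)-f[...,0]>-4)&(hsv[...,2]>60)&(hsv[...,2]<200)).astype(np.uint8)
m[:, :255]=0;m[:,385:]=0;m[:160]=0;m[260:]=0
m=cv2.morphologyEx(m,cv2.MORPH_CLOSE,np.ones((9,9)));m=cv2.morphologyEx(m,cv2.MORPH_OPEN,np.ones((7,7)))
cs,_=cv2.findContours(m,0,1); k=max(cs,key=cv2.contourArea); b=cv2.minAreaRect(k); print(b)
for p in cv2.boxPoints(b): print(p,ray(c,p,.012).round(4))
E
```

```text
[296 159   3   3   9] [297. 160.]
[525 176  24  13 141] [536.34042553 182.60283688]
[383 185  20  29 222] [392.97297297 199.64414414]
[ 12 216  17   2  21] [ 20.19047619 216.19047619]
[106 232  12   5  43] [111.90697674 234.23255814]
[196 291  22  36 185] [203.88648649 307.25945946]
[228 307   2  13  16] [228.6875 313.125 ]
((320.94378662109375, 208.56509399414062), (49.000003814697266, 104.07693481445312), 67.38013458251953)
[263.4852  205.96451] [0.6067 0.198  0.012 ]
[359.55624 165.9349 ] [ 0.7069 -0.05    0.012 ]
[378.40237 211.16568] [ 0.5893 -0.0952  0.012 ]
[282.33133 251.19528] [0.4913 0.15   0.012 ]
```

View pics/topcrop.png

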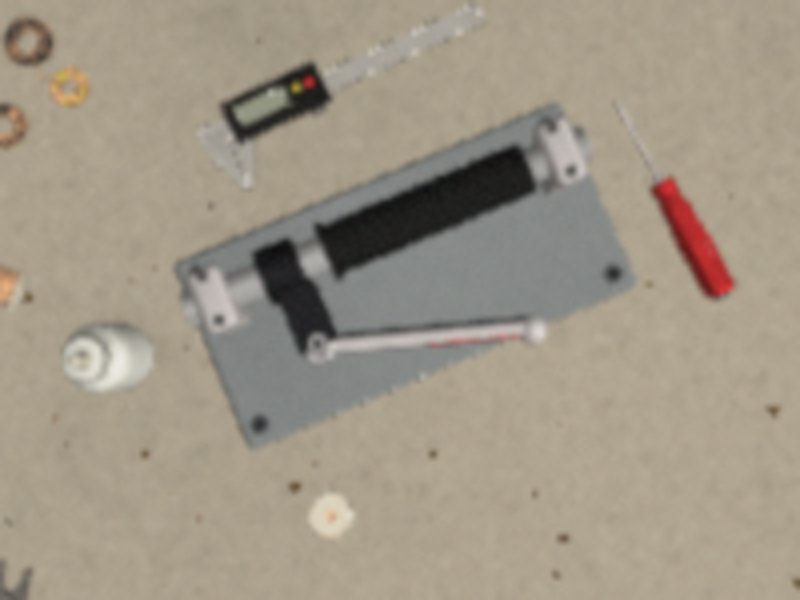

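The crop shows pivot bolt at about (299.5,226.5) in full-frame pixels, ball end at (354.2,222.5) and plate corners that fit the box. Now I'll convert these to the stand frame.

Run:
```python
from h import *
c=np.load("pics/top0.npz")
ps=[(263.9,205.9),(359.8,165.8),(378.6,211.2),(282.4,251.5)]
P=np.array([ray(c,p,.012)[:2] for p in ps]); C=P.mean(0)
yv=(P[0]-P[1]+P[3]-P[2]); yv/=np.linalg.norm(yv); xv=np.array([yv[1],-yv[0]])
print("C",C,"yaw",np.degrees(np.arctan2(xv[1],xv[0])))
def show(n,px,z):
    w=ray(c,px,z)[:2]; print(n,w.round(4),"stand",((w-C)@xv).round(4),((w-C)@yv).round(4)); return w
full=lambda a:(a[0]/4+220-.4,a[1]/4+140-.4)
H=show("pivot",full((318,346)),.09); B=show("ball",full((537,330)),.085)
show("gripA",full((345,247)),.096);show("gripB",full((525,175)),.096)
show("bottle",full((78,358)),.137);show("bobbin",full((331,515)),.02);show("sdr",full((695,240)),.015)
d=(B-H)/np.linalg.norm(B-H); n=np.array([-d[1],d[0]]); print("len",np.linalg.norm(B-H),"press dir deg",np.degrees(np.arctan2(n[1],n[0])),"pp",H+.095*d-.006*n)
t=.28;R=np.array([[np.cos(t),-np.sin(t)],[np.sin(t),np.cos(t)]]);d=R@d;n=R@n;print("stop pp",H+.095*d-.006*n,"dir",np.degrees(np.arctan2(n[1],n[0])))
s=np.load("pics/scene0.npz")
for w,z in((H,.09),(B,.085)): print(proj(s,[*w,z]))
f=s["frame"];hsv=cv2.cvtColor(f,cv2.COLOR_RGB2HSV)
red=(((hsv[...,0]<8)|(hsv[...,0]>172))&(hsv[...,1]>110)&(hsv[...,2]>60)).astype(np.uint8)
n,l,st,ce=cv2.connectedComponentsWithStats(red)
for i in range(1,n):
    if st[i,4]>5 and 300<ce[i][0]<380 and ce[i][1]<300: print(st[i],ce[i],ray(s,ce[i],.08))
```

```text
C [0.59848749 0.050104  ] yaw 21.979430419994443
pivot [0.5507 0.1022] stand -0.0248 0.0662
ball [ 0.5586 -0.0276] stand -0.066 -0.0571
gripA [0.6086 0.0854] stand 0.0227 0.029
gripB [ 0.65   -0.0217] stand 0.0209 -0.0859
bottle [0.5437 0.2347] stand 0.0183 0.1917
bobbin [0.4483 0.0993] stand -0.1209 0.1018
sdr [ 0.6181 -0.1337] stand -0.0506 -0.1778
len 0.13002585524695137 press dir deg 3.5010161621758553 pp [0.55052027 0.00701672]
stop pp [0.57683362 0.010672  ] dir 19.543834425838906
[306.98086716 210.07059571]
[361.82472585 192.12909843]
[337 195  23  12  94] [348.07446809 199.91489362] [0.55382197 0.00791625 0.08      ]
```

Request:
carry_out(commands=[0,0,1,-1,1,0,0,1,-1,1,0.3,-1,0.3,-1,1,0.4,-1,0,-1,1,0.4,-1,0,-1,1,0.4,-1,0,-1,1,0.4,-1,0,-1,1,0.4,-1,0,-1,1], grip_force=20)

```text
time_s: 0.9
tcp_pos: [0.2787, 0.4068, 0.3403]
eef_rot: [180.0, -0.0, -48.2]
contact_force: [-0.2, -0.3, 0.3]
gripper_width: 0.0295
```

Request:
carry_out(commands=[0.5,-1,0,-1,1,0.5,-1,0,-1,1,0.5,-1,0,-1,1,0.5,-1,0,-1,1,0.5,-1,0,-1,1,0.5,-1,0,-1,1,0.5,-1,0,-0.6,1,0.5,-1,0,0,1])

```text
time_s: 1.7
tcp_pos: [0.4386, 0.0869, 0.3407]
eef_rot: [-180.0, 0.0, -74.5]
contact_force: [1.7, 1.1, -0.4]
gripper_width: 0.0008
```

Request:
carry_out(commands=[0.5,-1,-0.5,0,1,0.4,-1,-1,0,1,0,-0.2,-1,0,1,0,0,0,0,1,0,0,0,0,1])

```text
time_s: 2.2
tcp_pos: [0.4721, 0.0064, 0.2469]
eef_rot: [179.9, -0.0, -74.5]
contact_force: [0.5, 1.9, 1.4]
gripper_width: 0.0004
```

Run:
```python
from plant import telemetry, cams
import cv2,numpy as np
s=telemetry.get_state(); print({k:np.round(s[k],4).tolist() for k in("tcp_pos","eef_rot","contact_force","gripper_width","joints","time_s")})
c=cams.capture("wrist"); print(c["mount"].round(3).tolist()); np.savez("pics/w1.npz",pos=s["tcp_pos"],rot=s["eef_rot"],**c)
a=c["frame"]; b=cams.capture("top")["frame"][140:340,220:540]
cv2.imwrite("pics/w1.png",np.vstack([a,np.pad(b,((0,0),(0,320),(0,0)))])[:,:,::-1])
```

```text
{'tcp_pos': [0.4721, 0.0064, 0.2469], 'eef_rot': [179.9282, -0.0458, -74.4594], 'contact_force': [0.5399, 1.85, 1.3694], 'gripper_width': 0.0004, 'joints': [24.7751, 1.17, -24.0397, 0.0372, -64.8685, -9.2504], 'time_s': 2.2}
[[-0.001, -0.961, -0.277, 0.075], [1.0, -0.001, 0.001, 0.0], [-0.001, -0.277, 0.961, -0.137], [0.0, 0.0, 0.0, 1.0]]
```

View pics/w1.png

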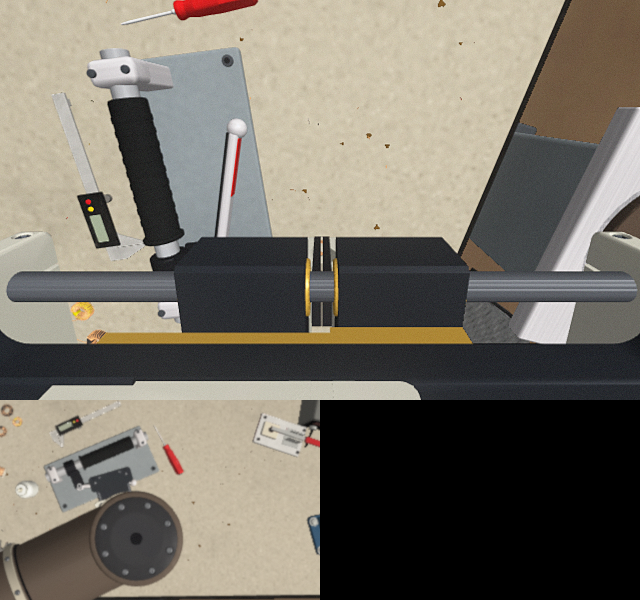

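The wrist view shows lever ball at (237,128), red strip around (235,165) and the closed gripper across the lower half. The top crop shows the gripper body just short of the bar. I need the wrist intrinsics to find out how wide the closed fingers really are.

Run:
```python
import numpy as np
from scipy.spatial.transform import Rotation as R
c=np.load("pics/w1.npz"); K=c["camera_matrix"]; M=c["mount"]; print(K.round(1).tolist())
def pr(q):
    p=np.linalg.inv(M)@np.r_[q,1]; u=K@p[:3]; return (u[:2]/u[2]).round(0),p[2].round(3)
for x in(.0095,-.0095):
  for y in(-.021,.021):
    for z in(.022,-.03): print((x,y,z),pr((x,y,z)))
Rw=R.from_euler("xyz",c["rot"],degrees=True).as_matrix()
T=np.eye(4);T[:3,:3]=Rw;T[:3,3]=c["pos"];W=T@M
def ray(px,z):
    d=W[:3,:3]@np.linalg.inv(K)@np.r_[px,1]; o=W[:3,3]; return (o+d*(z-o[2])/d[2]).round(4)
print("ball",ray((237,128),.08),"strip edge top", ray((239,137),.08),ray((233,194),.08))
import cv2
f=c["frame"];h=cv2.cvtColor(f,cv2.COLOR_RGB2HSV)
m=(((h[...,0]<8)|(h[...,0]>172))&(h[...,1]>110)&(h[...,2]>60));m[:100]=0;m[:,:200]=0;m[:,260:]=0;m[230:]=0
v,u=np.nonzero(m);print(len(v),u.mean(),v.mean(),ray((u.mean(),v.mean()),.08))
```

```text
[[330.5, 0.0, 321.3], [0.0, 330.5, 199.8], [0.0, 0.0, 1.0]]
(0.0095, -0.021, 0.022) (array([280., 237.]), np.float64(0.171))
(0.0095, -0.021, -0.03) (array([263., 292.]), np.float64(0.121))
(0.0095, 0.021, 0.022) (array([361., 237.]), np.float64(0.171))
(0.0095, 0.021, -0.03) (array([378., 292.]), np.float64(0.121))
(-0.0095, -0.021, 0.022) (array([281., 270.]), np.float64(0.176))
(-0.0095, -0.021, -0.03) (array([265., 336.]), np.float64(0.126))
(-0.0095, 0.021, 0.022) (array([360., 270.]), np.float64(0.176))
(-0.0095, 0.021, -0.03) (array([375., 335.]), np.float64(0.127))
ball [ 0.5592 -0.0267  0.08  ] strip edge top [ 0.5558 -0.0194  0.08  ] [0.5506 0.0347 0.08  ]
201 235.61194029850745 166.56716417910448 [0.5534 0.0081 0.08  ]
```

Wrist view confirms the press point at about (0.553, 0.008). I'll descend well clear of the lever here, then look from the side before pushing.

Request:
carry_out(commands=[0,-0.45,-1,0,1,0,0,-1,0,1,0,0,-1,0,1,0,0,-0.97,0,1,0,0,0,0,1,0,0,0,0,1])

```text
time_s: 2.9
tcp_pos: [0.4733, -0.0103, 0.0894]
eef_rot: [-179.9, -0.0, -74.3]
contact_force: [1.0, 0.8, 0.8]
gripper_width: 0.0003
```

Run:
```python
from plant import telemetry, cams
import cv2,numpy as np
s=telemetry.get_state(); print({k:np.round(s[k],4).tolist() for k in("tcp_pos","eef_rot","contact_force","moment")})
c=cams.capture("scene"); np.savez("pics/s2.npz",**c)
cv2.imwrite("pics/s2.png",cv2.resize(c["frame"][120:300,220:460,::-1],None,fx=3,fy=3,interpolation=cv2.INTER_CUBIC))
```

```text
{'tcp_pos': [0.4733, -0.0103, 0.0894], 'eef_rot': [-179.9409, -0.0288, -74.318], 'contact_force': [0.961, 0.7906, 0.7547], 'moment': [0.1168, -0.0957, 0.0074]}
```

View pics/s2.png

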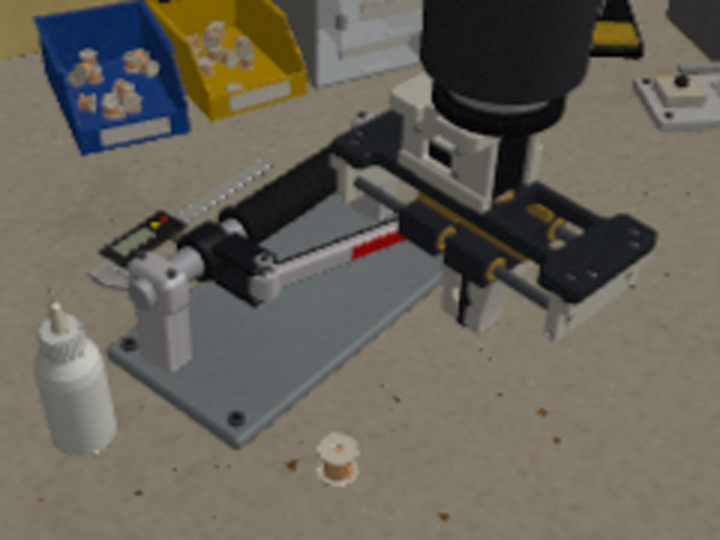

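The side view shows narrow white fingers hanging clear in front of the lever, with the body well above the blade and bar. I'll close in, then creep.

Request:
carry_out(commands=[0.5,0.1,0,0,1,0.5,0.1,0,0,1,0.15,0.05,0,0,1,0,0,0,0,1,0,0,0,0,1])

```text
time_s: 3.45
tcp_pos: [0.5178, -0.0012, 0.0888]
eef_rot: [-179.9, 0.0, -74.4]
contact_force: [0.0, -0.1, 0.1]
gripper_width: 0.0006
```

Request:
carry_out(commands=[0.1,0.02,0,0,1,0.1,0.02,0,0,1,0,0,0,0,1,0,0,0,0,1])

```text
time_s: 3.85
tcp_pos: [0.5259, 0.0003, 0.0877]
eef_rot: [180.0, 0.0, -74.4]
contact_force: [0.7, -0.1, 0.3]
gripper_width: 0.0005
```

Request:
carry_out(commands=[0.1,0.02,0,0,1,0.1,0.02,0,0,1,0,0,0,0,1,0,0,0,0,1])

```text
time_s: 4.25
tcp_pos: [0.5341, 0.0019, 0.0876]
eef_rot: [180.0, -0.0, -74.4]
contact_force: [-0.3, -0.4, -0.1]
gripper_width: 0.0008
```

Request:
carry_out(commands=[0.1,0.02,0,0,1,0.1,0.02,0,0,1,0,0,0,0,1,0,0,0,0,1])

```text
time_s: 4.65
tcp_pos: [0.5415, 0.0031, 0.0874]
eef_rot: [179.9, -0.0, -74.5]
contact_force: [-3.2, -3.3, 0.5]
gripper_width: 0.0005
```

Request:
carry_out(commands=[0.1,0.02,0,0,1,0.1,0.02,0,0,1,0,0,0,0,1,0,0,0,0,1])

```text
time_s: 5.05
tcp_pos: [0.5498, 0.0049, 0.0876]
eef_rot: [180.0, -0.0, -74.4]
contact_force: [-3.9, -3.8, 0.1]
gripper_width: 0.0005
```

Run:
```python
from plant import telemetry, cams
import cv2,numpy as np
s=telemetry.get_state(); print({k:np.round(s[k],4).tolist() for k in("tcp_pos","contact_force","moment")})
c=cams.capture("scene")
cv2.imwrite("pics/s3.png",cv2.resize(c["frame"][150:270,270:430,::-1],None,fx=5,fy=5,interpolation=cv2.INTER_CUBIC))
```

```text
{'tcp_pos': [0.5498, 0.0049, 0.0876], 'contact_force': [-3.85, -3.8162, 0.0855], 'moment': [-1.2307, 1.1175, -0.1017]}
```

View pics/s3.png

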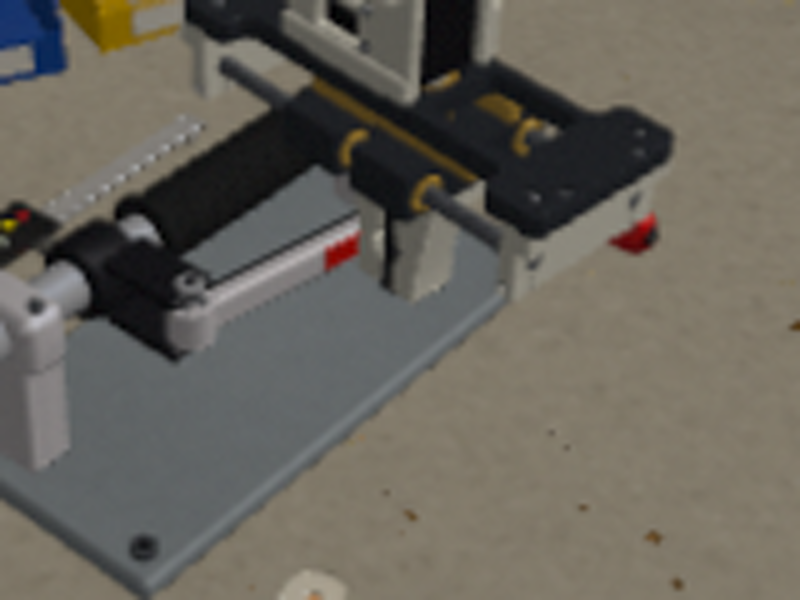

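The view shows the finger's outer face on the red strip with the blade partly pressed, and the body above the grip. I'll carry on slowly with less sideways motion.

Request:
carry_out(commands=[0.1,0,0,0,1,0.1,0,0,0,1,0,0,0,0,1,0,0,0,0,1,0,0,0,0,1])

```text
time_s: 5.6
tcp_pos: [0.5577, 0.0056, 0.0876]
eef_rot: [180.0, 0.0, -74.4]
contact_force: [-5.9, 0.7, 0.6]
gripper_width: 0.0006
```

Request:
carry_out(commands=[0.1,0,0,0,1,0,0,0,0,1,0,0,0,0,1,0,0,0,0,1])

```text
time_s: 6.0
tcp_pos: [0.5615, 0.0056, 0.0875]
eef_rot: [180.0, 0.0, -74.4]
contact_force: [-5.7, 1.8, 0.9]
gripper_width: 0.0004
```

Request:
carry_out(commands=[0.05,0.02,0,0,1,0,0,0,0,1,0,0,0,0,1,0,0,0,0,1])

```text
time_s: 6.4
tcp_pos: [0.5634, 0.0062, 0.0876]
eef_rot: [179.9, 0.0, -74.4]
contact_force: [-5.8, 1.0, 0.7]
gripper_width: 0.0004
```

Request:
carry_out(commands=[0.05,0.02,0,0,1,0,0,0,0,1,0,0,0,0,1,0,0,0,0,1])

```text
time_s: 6.8
tcp_pos: [0.5647, 0.0066, 0.0873]
eef_rot: [179.9, 0.0, -74.4]
contact_force: [-7.5, -0.7, 0.6]
gripper_width: 0.0007
```

Request:
carry_out(commands=[0.04,0.015,0,0,1,0,0,0,0,1,0,0,0,0,1,0,0,0,0,1])

```text
time_s: 7.2
tcp_pos: [0.5654, 0.0068, 0.087]
eef_rot: [179.8, 0.0, -74.4]
contact_force: [-8.9, -0.8, 1.5]
gripper_width: 0.0008
```

Request:
carry_out(commands=[0.03,0.01,0,0,1,0,0,0,0,1,0,0,0,0,1,0,0,0,0,1])

```text
time_s: 7.6
tcp_pos: [0.5659, 0.007, 0.0868]
eef_rot: [179.7, 0.0, -74.5]
contact_force: [-11.2, -2.6, 1.8]
gripper_width: 0.0004
```

Request:
carry_out(commands=[0.04,0.015,0,0,1,0,0,0,0,1,0,0,0,0,1,0,0,0,0,1,0,0,0,0,1])

```text
time_s: 8.1
tcp_pos: [0.5665, 0.0072, 0.0865]
eef_rot: [179.6, 0.0, -74.5]
contact_force: [-13.4, -1.9, 3.0]
gripper_width: 0.0002
```

```bash
cat > m.py <<'E'
from plant import telemetry, cams
import numpy as np
F=[]
for i in range(6):
    cams.capture("top"); s=telemetry.get_state(); F.append(s["contact_force"])
F=np.array(F); m=F.mean(0); n=np.array([np.cos(np.radians(19)),np.sin(np.radians(19)),0])
print(F.round(1).tolist(),m.round(2),"normal",-(m@n).round(2),"tcp",np.round(s["tcp_pos"],4),s["time_s"])
E
python3 m.py
```

```text
[[-13.0, -1.5, 2.5], [-13.1, -1.8, 3.7], [-13.6, -2.5, 3.2], [-13.3, -3.4, 2.5], [-13.0, -2.1, 2.9], [-12.1, -2.6, 3.2]] [-13.02  -2.31   2.99] normal 13.06 tcp [0.5665 0.0073 0.0865] 8.4
```

Request:
carry_out(commands=[0.025,0.01,0.01,0,1,0,0,0,0,1,0,0,0,0,1,0,0,0,0,1,0,0,0,0,1])

```text
time_s: 8.9
tcp_pos: [0.5669, 0.0074, 0.0867]
eef_rot: [179.5, 0.0, -74.5]
contact_force: [-14.3, -2.7, 2.0]
gripper_width: 0.0006
```

```bash
python3 m.py
python3 - <<'E'
from plant import cams
import cv2,numpy as np
a=cams.capture("scene")["frame"][140:280,230:430,::-1]; b=cams.capture("top")["frame"][140:290,220:420,::-1]
f=lambda x:cv2.resize(x,(560,int(560*x.shape[0]/x.shape[1])),interpolation=cv2.INTER_CUBIC)
im=np.vstack([f(a)[:300],f(b)[:300]]); cv2.imwrite("pics/fin.png",im)
E
```

```text
[[-13.7, -2.9, 2.9], [-14.5, -3.1, 2.3], [-14.2, -3.8, 2.7], [-15.0, -4.3, 3.0], [-14.5, -2.8, 1.8], [-14.4, -3.3, 3.3]] [-14.38  -3.37   2.65] normal 14.69 tcp [0.5669 0.0074 0.0867] 9.2
```

View pics/fin.png

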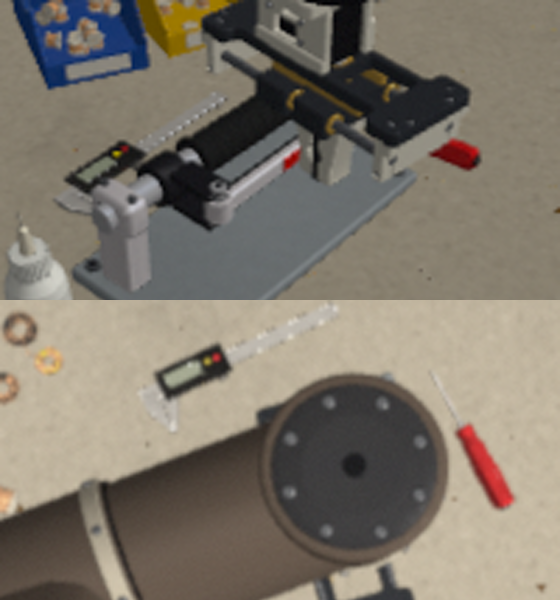

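```bash
python3 -c "
from plant import r,telemetry
print(r.close_job(),telemetry.get_state()['contact_force'])"
```

```text
the job is handed in; nothing more can be done
the job is handed in; nothing more can be done
```

The brake lever is pressed in against its stop and held there with about 14.7 N along the press direction, so you can measure the gap. I handed the job in at about 9.3 s of the 38 s allowed.

- **Contact:** the gripper is shut, and the outside of one finger presses on the red strip near the press point. It is not hooking or pinching the blade.
- **Stop:** the push stayed at about 5 N through the spring travel. It then rose by about 1 N for every 0.37 mm, which is close to the 0.3 mm per N you gave for the stop. That rise is my only evidence of the stop, because I could not read the lever angle directly.
- **Steadiness:** the last six force readings stayed close to 14.7 N. There was also an upward force of about 2.7 N on the fingers. I take it as friction on the blade, but did not check further.
- **Clearances:** the gripper body should be about 35 mm above the grip, and nothing suggested contact with the grip or bar. In the last pictures the caliper, screwdriver and glue bottle looked undisturbed. The bobbin was outside those pictures; it was standing in place in the earlier views, and the arm passed well above it.
- **Not checked:** I did not measure the gap between blade and grip, because the arm blocked the top view. A final force reading I tried right after handing in was refused.

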